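Fill the nut jar through the funnel and put its lid on

TASK

Pour the six nuts out of the scoop, through the funnel, into the jar, and lay the empty scoop back down flat on the bench. Then take the funnel out of the jar and stand it upright in the saucer, and set the wooden lid on the jar so that it sits down level on the rim, with all six nuts inside. Don't tip the jar, and leave the tape measure and the sanding block where they are.

Things in the scene. Friction and masses are not known exactly. Their poses are not given: they have to be found in the camera images.
- jar: clear glass storage jar, loose, about 0.4 kg, 85 mm high, body 78 mm across; its top 14 mm is a straight neck, 70 mm outside, 62 mm bore, open at the top; inner floor at 5 mm. Origin: centre of the underside, z up along its axis. It need not be moved.
- funnel: aluminium funnel, 78 mm high, 90 g, upright in the jar's neck. Origin: centre of the spout's lower opening, z up its axis. Spout outside 53, bore 48 mm, up to z = 30; then a cone to the 120 mm mouth (bead 125 mm) at z = 70-78. Ribs under the cone (z = 28) rest on the jar's rim, so the origin is 57 mm, the mouth 135 mm above the jar's underside. Loop handle along +x to x = 98 mm.
- funnel_handle (a point): grip point amid the top bar of the funnel's loop handle: 79 mm from its axis along its +x, 72 mm above its lower opening; axes as the funnel's. The loop is 10 mm thick across y everywhere; top bar z = 68-77, opening below it, bottom bar z = 43-52 mm. Pinch across y from above.
- funnel_mouth (a point): centre of the funnel's wide mouth, on its axis, 78 mm above its lower opening.
- scoop: steel hand scoop, wooden handle, 0.13 kg, flat on the bench with six nuts in it. Origin: underside of the tray; +x to the open nose, z up. Tray floor 2.5 mm thick, x = -45 to 65 mm, 72 mm wide, narrowing from x = 10 to 46 mm at the nose; walls 36 mm high, falling to 14 at the nose; back closed. The nuts slide once it is tipped nose-down 13 to 20 degrees.
- scoop_handle (a point): grip point on the scoop's handle, a straight bar 18 x 18 mm that runs from x = -57 to -152 mm of the scoop, its middle 27 mm above the underside: this point is at x = -85 mm, y = 0, z = 27 mm; axes as the scoop's. Pinch across y.
- scoop_nose (a point): middle of the scoop's open front edge, on its floor: x = +65 mm, z = 2.5 mm in the scoop's frame.
- lid: round turned wooden lid, 70 g, right way up on the bench. Origin: centre of its underside, z up. Plug 55 mm across from z = 0 to 7 mm, disc 77 mm across from z = 7 to 13, knob 26 mm across from z = 13 to 39. On the jar the plug hangs in the neck and the disc rests on the rim: its origin is then 78 mm above the jar's underside.
- saucer: round brown plastic saucer, 138 mm across, rim 18 mm high, loose on the bench, light (60 g). Origin: centre of its underside; its flat floor is 4 mm above that, about 112 mm wide.
- nut_1: one of six equal dark steel M10 hexagon nuts, 17 mm across flats, 20 mm across corners, 9 mm high, 12 g, in the scoop at the start. Origin: centre of one face, z along its bore.
- nut_2: one of six equal dark steel M10 hexagon nuts, 17 mm across flats, 20 mm across corners, 9 mm high, 12 g, in the scoop at the start. Origin: centre of one face, z along its bore.
- nut_3: one of six equal dark steel M10 hexagon nuts, 17 mm across flats, 20 mm across corners, 9 mm high, 12 g, in the scoop at the start. Origin: centre of one face, z along its bore.
- nut_4: one of six equal dark steel M10 hexagon nuts, 17 mm across flats, 20 mm across corners, 9 mm high, 12 g, in the scoop at the start. Origin: centre of one face, z along its bore.
- nut_5: one of six equal dark steel M10 hexagon nuts, 17 mm across flats, 20 mm across corners, 9 mm high, 12 g, in the scoop at the start. Origin: centre of one face, z along its bore.
- nut_6: one of six equal dark steel M10 hexagon nuts, 17 mm across flats, 20 mm across corners, 9 mm high, 12 g, in the scoop at the start. Origin: centre of one face, z along its bore.
- tape_measure: bystander: yellow tape measure, 62 x 82 x 34 mm, on the bench; leave alone. Origin: centre of its underside.
- sanding_block: bystander: grey sanding block, 62 x 105 x 30 mm, on the bench; leave alone. Origin: centre of its underside.

How it is judged:
On the way, in this order (a step that is already met when the one before it is completed fails the run):
1. the scoop is tipped (more than 17 degrees) with its nose over the funnel (angle between scoop's own z axis and vertical above 0.3 rad and horizontal distance between scoop_nose and funnel_mouth below 0.1 m and height (world z) of scoop_nose above 0.09 m), for 0.05 s.
2. all six nuts lie in the jar while the funnel still stands in its neck (horizontal distance between each of nut_1, nut_2, nut_3, nut_4, nut_5, nut_6 and jar below 0.036 m and z of nut_1 in the frame of jar between -0.005 and 0.055 m and z of nut_2 in the frame of jar between -0.005 and 0.055 m and z of nut_3 in the frame of jar between -0.005 and 0.055 m and z of nut_4 in the frame of jar between -0.005 and 0.055 m and z of nut_5 in the frame of jar between -0.005 and 0.055 m and z of nut_6 in the frame of jar between -0.005 and 0.055 m and horizontal distance between funnel and jar below 0.01 m and z of funnel in the frame of jar between 0.052 and 0.063 m), for 0.2 s.
At the end, for the whole second after the job is handed in: All six nuts in the jar, jar upright on the bench; lid seated on it (within 6 mm of centre, 74-81 mm up, level to 0.05 rad); funnel upright (0.1 rad) on the saucer's floor within 35 mm of its centre; scoop flat on the bench (0.12 rad, under 12 mm up); all released and at rest (horizontal distance between each of nut_1, nut_2, nut_3, nut_4, nut_5, nut_6 and jar below 0.036 m and z of nut_1 in the frame of jar between -0.005 and 0.055 m and z of nut_2 in the frame of jar between -0.005 and 0.055 m and z of nut_3 in the frame of jar between -0.005 and 0.055 m and z of nut_4 in the frame of jar between -0.005 and 0.055 m and z of nut_5 in the frame of jar between -0.005 and 0.055 m and z of nut_6 in the frame of jar between -0.005 and 0.055 m and horizontal distance between lid and jar below 0.006 m and z of lid in the frame of jar between 0.074 and 0.081 m and angle between the z axis of lid and the z axis of jar, either way round below 0.05 rad and angle between jar's own z axis and vertical below 0.05 rad and height (world z) of jar between -0.006 and 0.006 m and horizontal distance between funnel and saucer below 0.035 m and z of funnel in the frame of saucer between -0.002 and 0.012 m and angle between funnel's own z axis and vertical below 0.1 rad and height (world z) of scoop between -0.006 and 0.012 m and angle between scoop's own z axis and vertical below 0.12 rad and linear speed of each of lid, funnel, scoop below 0.02 m/s); the robot touches nothing.
It fails at once if the jar is tipped by more than 0.3 rad (angle between jar's own z axis and vertical above 0.3 rad).
It fails at once if the yellow tape measure is moved by more than 30 mm (distance of tape_measure from where it was at the start of the episode above 0.03 m).
It fails at once if the sanding block is moved by more than 30 mm (distance of sanding_block from where it was at the start of the episode above 0.03 m).
It also fails if it takes over 72 s, if anything falls off the work surface, if the arm or the gripper's body presses on something with over 40 N, if the wrist force passes 120 N, or if a joint passes its speed limit or range.

ROBOT

A 6-joint arm with a two-finger parallel gripper is mounted at the origin on a cart in front of the work surface, level with it; the furniture and walls round the work are solid. World frame = base frame: x ahead of the robot, y to its left, z up, the work surface at z = 0. Lengths are in m, angles in rad, forces in N, time in s.
With the tool pointing down it reaches from about 0.35 to 0.875 m from the base axis. Payload 15.5 kg.
Tool frame: the origin (TCP) lies between the finger pads; the fingertips stand 17 mm ahead of it and the grasp point (between the pads) lies 2 mm behind it; z points along the fingers, y is the line along which they close (so a half turn about z gives the same grasp; the last joint's range is limited). The gripper opens to 85 mm and grips with 20 to 120 N. Pads are 22 mm wide; open, the fingers measure 114 mm over their backs; the gripper's body (76 mm by 85 mm) begins 54 mm behind the grasp point. The pads swing forward as they close: fully open they stand 13 mm farther back than shut.
Start: joints at [1.244, 0.494, 1.345, -0, 1.302, -0.096], TCP at [0.144, 0.608, 0.248] pointing down, gripper open.
Joint ranges: [-2.91, 2.91], [-0.82, 2.16], [0.22, 2.67], [-1.22, 4.37], [0.12, 2.79], [-3.08, 3.08]. Speed limits (rad/s): [1.89, 1.89, 2.57, 3.01, 3.01, 3.01].

INTERFACE

Orientations are given as a rotation vector (axis times angle).
In Python, from cell import monitor, eyes, workorder gives the robot as it stands.
- The arm moves only by the shell command python3 -m jog 'ROWS' [OPENING] [FORCE]. ROWS is a JSON object of lists of equal length, an entry for each row: "travel": the shift along the tool's x, y, z in mm, a list of three; "rot": the turn, a rotation vector about the tool's x, y, z in rad, a list of three. In form: {"travel": [[dx, dy, dz], ...], "rot": [[ax, ay, az], ...]}. A call has exactly 5 rows; each row is the pose to reach, as a shift and turn from the pose commanded when the call began, along the tool's axes at that moment; what a row does not reach only later rows make up. A row lasts 1/12 s, in which the tool goes at most 41.7 mm and 7.16 degrees, less where a joint would pass 70% of its speed; a pose out of reach is approached as far as the arm can. A call with a gripper value outside its range is refused whole. OPENING is the closure, from -1 (fully open) to 1 (shut), set as the call begins (- or left out, the last holds). The fingers move at their own pace and stop on an object; FORCE is the grip in N (left out, the last holds). Time passes only in rows, so rows that repeat a pose let the fingers close, or fill a call up. It gives the time, the measured TCP pose, the force, the opening and the grip force at its end, in the units of the state.
- monitor.state(): the state, without advancing time (a new reading comes with each control period).
- eyes.capture(name): name is "side" or "top"; returns a dict with "img" (420x560x3 uint8, red, green, blue), "z_map" (420x560 float32, m along the optical axis (not along the pixel's ray), 0 where there is no reading), "fx", "fy", "cx", "cy" (pixels), "world_to_cam" (4x4, takes a point from world to camera coordinates). Camera axes: x right, y down, z forward; pixel columns grow to the right and rows downward; lengths in m; the calibration is good to about 2 mm. A picture is of the moment at which its call begins.
- workorder.hand_in(): hands the job in; it is judged then, once.
The state is a dict: "t": time; "qpos": joint angles; "qvel": joint speeds; "joint_efforts": joint torques, N m; "tcp_pos": TCP position; "ee_rot": TCP orientation; "contact_force": force on the tool from outside, world axes, zero at the start; "wrist_torque": the same for the moment, N m; "gripper_width": finger opening in m; "grasp_force": force on a finger pad.
Only numpy, scipy, OpenCV 4.12 (cv2) and the standard library are available. Lean on these libraries where they do the work, as an engineer would, in place of code of your own. Each camera call takes 0.05 s, during which the arm holds its last target. There are 200 camera calls.

## Working session

There is one attempt and no reset: what is moved stays moved. The work goes in short steps, Python scripts to look and compute and a shell command to move; the robot and the scene stay as the last step left them, time stands still between calls to the robot, and variables do not carry over. Pictures are saved under pics/ and viewed, at most 13 in all, crops included, and the job is handed in when it is done.

```bash
mkdir -p pics; ls
python3 - <<'E'
from cell import monitor, eyes
import cv2,numpy as np,pickle
s=monitor.state();print(s)
for n in("top","side"):
    c=eyes.capture(n);pickle.dump(c,open(n+".pkl","wb"));cv2.imwrite(f"pics/{n}0.png",c["img"][:,:,::-1])
    print(n,c["fx"],c["fy"],c["cx"],c["cy"]);print(np.round(c["world_to_cam"],4))
E
```

```text
pics
{'t': 0.0, 'qpos': array([ 1.24349993e+00,  4.94192194e-01,  1.34614563e+00, -1.18281709e-05,
        1.30250534e+00, -9.54967847e-02]), 'qvel': array([ 3.85009094e-04,  1.05253134e-04,  7.59528558e-04, -7.65754421e-04,
       -3.83932315e-07,  6.48295934e-04]), 'joint_efforts': array([-1.66869024e-03, -8.82132626e+01, -3.83891630e+01, -1.02305221e-04,
        9.92378133e-03,  6.01769941e-06]), 'tcp_pos': array([0.14346662, 0.60795243, 0.24768973]), 'ee_rot': array([-3.63261339e-01, -3.12026655e+00,  1.92417582e-03]), 'contact_force': array([-0.24771737,  0.18376288,  0.1450063 ]), 'wrist_torque': array([ 0.00128902, -0.0013188 , -0.02490553]), 'grasp_force': 0.0, 'gripper_width': 0.08546340239051226}
top 387.71028634155124 387.71028634155124 274.26791936502906 211.8610489099708
[[ 0.0109 -0.9997  0.0234  0.0915]
 [-0.9912 -0.0139 -0.1317  0.5265]
 [ 0.132  -0.0217 -0.991   1.1078]
 [ 0.      0.      0.      1.    ]]
side 501.92250054339047 501.92250054339047 281.3613371944261 211.8831846023656
[[ 0.9953 -0.0956 -0.0139 -0.4807]
 [-0.0734 -0.6543 -0.7527  0.1729]
 [ 0.0628  0.7502 -0.6582  1.1813]
 [ 0.      0.      0.      1.    ]]
```

View pics/top0.png

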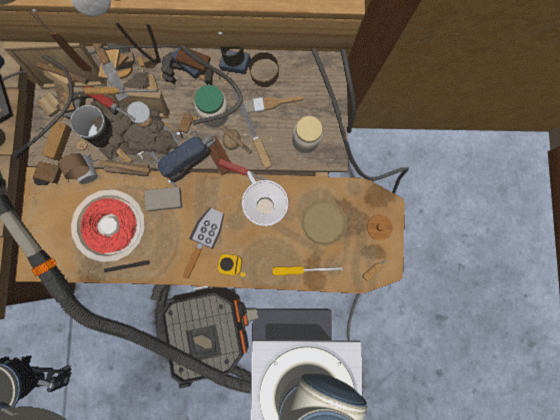

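View pics/side0.png

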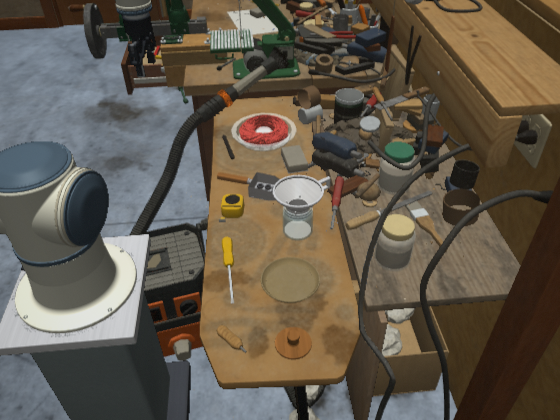

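Run:
```python
import cv2,numpy as np,pickle
t=pickle.load(open("top.pkl","rb"))["img"][150:290,170:300];s=pickle.load(open("side.pkl","rb"))["img"][150:250,200:350]
a=cv2.resize(t,None,fx=3,fy=3,interpolation=3);b=cv2.resize(s,None,fx=2.6,fy=2.6,interpolation=3)
h=np.zeros((420,790,3),np.uint8);h[:,:390]=a;h[:260,395:785]=b
cv2.imwrite("pics/z.png",h[:,:,::-1])
```

```text
(no output)
```

View pics/z.png

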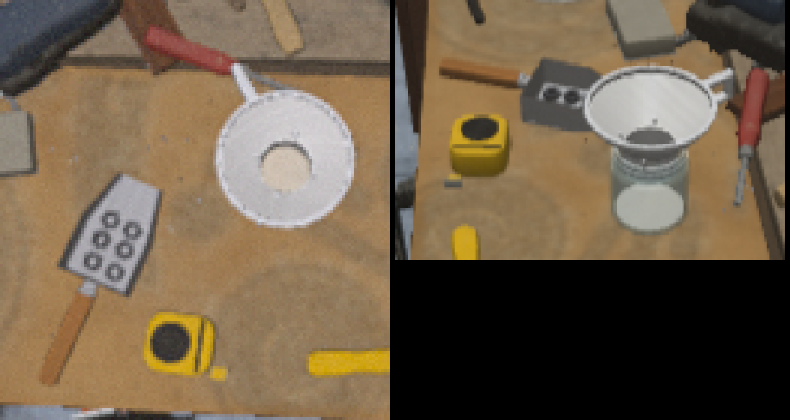

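```bash
cat > h.py <<'E'
import numpy as np,cv2
def cloud(c):
    v,u=np.indices(c["z_map"].shape);z=c["z_map"]
    p=np.stack([(u-c["cx"])/c["fx"]*z,(v-c["cy"])/c["fy"]*z,z],-1);M=c["world_to_cam"]
    w=(p-M[:3,3])@M[:3,:3];w[z==0]=np.nan;return w
def ray(c,uv,h):
    uv=np.atleast_2d(np.asarray(uv,float));M=c["world_to_cam"];R=M[:3,:3];o=-R.T@M[:3,3]
    d=np.c_[(uv[:,0]-c["cx"])/c["fx"],(uv[:,1]-c["cy"])/c["fy"],np.ones(len(uv))]@R
    return o+d*((h-o[2])/d[:,2])[:,None]
def circ(p):
    for _ in range(3):
        s=np.linalg.lstsq(np.c_[2*p[:,:2],np.ones(len(p))],(p[:,:2]**2).sum(1),rcond=None)[0]
        r=np.sqrt(s[2]+s[:2]@s[:2]);e=abs(np.linalg.norm(p[:,:2]-s[:2],axis=1)-r);p=p[e<=max(np.percentile(e,85),.002)]
    return np.round([*s[:2],r,e.mean()],4)
E
python3 - <<'E'
from h import *;import pickle
for n,bx in(("top",dict(funnel=(235,165,295,230),scoop=(180,203,230,282),lid=(362,208,398,245),saucer=(298,195,350,250),tape=(214,250,246,280),block=(140,183,185,212))),("side",dict(funnel=(265,170,345,245),scoop=(212,165,290,205),lid=(272,325,315,360),saucer=(258,255,322,305),tape=(215,190,248,218),block=(275,140,315,172)))):
    c=pickle.load(open(n+".pkl","rb"));w=cloud(c)
    hsv=cv2.cvtColor(c["img"],cv2.COLOR_RGB2HSV)
    for k,(x0,y0,x1,y1) in bx.items():
        q=w[y0:y1,x0:x1].reshape(-1,3);hs=hsv[y0:y1,x0:x1].reshape(-1,3);g=np.isfinite(q[:,2])
        q=q[g];hs=hs[g]
        hi=dict(funnel=.125,scoop=.02,lid=.033,saucer=.011,tape=.02,block=.02)[k]
        p=q[q[:,2]>hi]
        print(n,k,len(p),"bench med",np.round(np.percentile(q[:,2],[10,50,99]),4),"min",p.min(0).round(3),"max",p.max(0).round(3),"circ",circ(p),"mean",p.mean(0).round(4))
        if k=="funnel":
            o=circ(p)
            m=(p[:,2]>.115)&(np.hypot(*(p[:,:2]-o[:2]).T)>.074);print("  handle",m.sum(),p[m].mean(0),p[m].min(0),p[m].max(0))
        if k=="lid":
            m=(q[:,2]>.006)&(q[:,2]<.02);print("  disc",m.sum(),(q[m].min(0)+q[m].max(0))/2,circ(q[m]),q[m].max(0)-q[m].min(0))
        if k in("scoop",):
            m=(hs[:,0]<20)&(hs[:,1]>120)&(q[:,2]>.022)&(q[:,2]<.045)
            a=q[m];d=np.linalg.svd(a[:,:2]-a[:,:2].mean(0),full_matrices=0)[2][0];d*=np.sign(d[0]);t=(a[:,:2]-a[:,:2].mean(0))@d
            print("  handle",m.sum(),a.mean(0).round(4),a[:,2].max(),"dir",d,t.min(),t.max())
E
```

```text
top funnel 399 bench med [-0.0051  0.0022  0.1359] min [0.476 0.066 0.125] max [0.624 0.188 0.141] circ [0.5385 0.1265 0.0593 0.0014] mean [0.5509 0.131  0.1321]
  handle 30 [0.61347314 0.16754618 0.13241891] [0.60305516 0.15903251 0.12596438] [0.62380148 0.17592159 0.13644025]
top scoop 576 bench med [-0.0035  0.0002  0.0369] min [0.333 0.226 0.02 ] max [0.549 0.378 0.041] circ [0.4039 0.295  0.0652 0.0108] mean [0.3947 0.292  0.032 ]
  handle 209 [0.3743 0.3339 0.0337] 0.039745255911976335 dir [ 0.87162674 -0.4901702 ] -0.04583165036397627 0.07280531847406382
top lid 64 bench med [-0.0033  0.0008  0.0391] min [ 0.475 -0.232  0.033] max [ 0.499 -0.207  0.043] circ [ 0.4873 -0.2193  0.0107  0.0017] mean [ 0.487  -0.2187  0.0373]
  disc 436 [ 0.48707603 -0.21950485  0.01302228] [ 0.487  -0.2194  0.0313  0.0037] [0.0728056  0.0769553  0.01375114]
top saucer 290 bench med [-0.0028  0.0014  0.019 ] min [ 0.433 -0.118  0.011] max [0.566 0.018 0.022] circ [ 0.4994 -0.0506  0.0659  0.0011] mean [ 0.4988 -0.0525  0.0155]
top tape 438 bench med [-0.0031  0.003   0.0357] min [0.343 0.193 0.023
[... 888 characters left out ...]
ax [ 0.499 -0.205  0.044] circ [ 0.486  -0.2186  0.0107  0.0013] mean [ 0.4858 -0.2194  0.0398]
  disc 795 [ 0.48890304 -0.21385647  0.01296729] [ 0.486  -0.2184  0.0321  0.0037] [0.09051804 0.08593417 0.01393165]
side saucer 524 bench med [0.0016 0.0055 0.0222] min [ 0.431 -0.118  0.011] max [0.567 0.023 0.025] circ [ 0.4982 -0.0502  0.0658  0.0012] mean [ 0.5006 -0.0319  0.0175]
side tape 403 bench med [0.0011 0.0105 0.0386] min [0.341 0.192 0.02 ] max [0.402 0.264 0.041] circ [0.3716 0.2231 0.0278 0.0035] mean [0.3715 0.2206 0.033 ]
side block 564 bench med [0.001  0.0124 0.0868] min [0.51  0.374 0.02 ] max [0.632 0.525 0.099] circ [0.5722 0.4371 0.0495 0.0111] mean [0.5629 0.4309 0.0324]
```

```bash
cat >> h.py <<'E'
from scipy.spatial.transform import Rotation as R
def go(pos,head,tilt=0,axis_y=True):
    """tool x = -heading dir, tool y = left of heading, z down, then pitched nose-down by tilt (deg)"""
    from cell import monitor
    s=monitor.state();R0=R.from_rotvec(s["ee_rot"])
    T=R.from_euler("z",head,degrees=True)*R.from_matrix(np.diag([-1.,1,-1]))*R.from_euler("y",tilt,degrees=True)
    print("t %.1f"%s["t"],"tcp",s["tcp_pos"].round(4),"F",s["contact_force"].round(1),"w %.4f"%s["gripper_width"],"grip %.0f"%s["grasp_force"],"q",s["qpos"].round(2))
    print(" travel",np.round(R0.inv().apply(np.asarray(pos)-s["tcp_pos"])*1e3,1),"rot",np.round((R0.inv()*T).as_rotvec(),3))
E
python3 - <<'E'
from h import *;import pickle
A=[]
for n,(x0,y0,x1,y1) in(("top",(180,203,230,282)),("side",(212,165,282,205))):
    c=pickle.load(open(n+".pkl","rb"));w=cloud(c)[y0:y1,x0:x1];hs=cv2.cvtColor(c["img"],cv2.COLOR_RGB2HSV)[y0:y1,x0:x1]
    m=(hs[...,0]<20)&(hs[...,1]>100)&(w[...,2]>.026)&(w[...,2]<.045)&(w[...,0]<.44)
    k,l,st,_=cv2.connectedComponentsWithStats(m.astype(np.uint8));j=1+st[1:,4].argmax();a=w[l==j][:,:2]
    vx=cv2.fitLine(a.astype(np.float32),cv2.DIST_HUBER,0,.01,.01).ravel();d=vx[:2]*np.sign(vx[0]);t=(a-vx[2:])@d
    print(n,st[j],"line",vx,"deg",np.degrees(np.arctan2(d[1],d[0])),"ends",vx[2:]+d*t.min(),vx[2:]+d*t.max())
    g=(hs[...,1]<70)&(w[...,2]>.0)&(w[...,2]<.05)&(w[...,0]>.39)&(w[...,0]<.56)&(w[...,1]>.22);k,l,st,_=cv2.connectedComponentsWithStats(g.astype(np.uint8));j=1+st[1:,4].argmax();b=w[l==j]
    print("tray",st[j],b.mean(0),"angle handle->tray",np.degrees(np.arctan2(*(b.mean(0)-np.r_[a.mean(0),0])[1::-1])))
    p=(b[:,:2]-a.mean(0))@d;print("tray extent from handle mid",p.min(),p.max())
go((.391,.325,.12),-26)
E
```

```text
top [  3  45  18  30 205] line [ 0.91887313 -0.39455312  0.36916095  0.3369719 ] deg -23.238106 ends [0.3325193  0.35270539] [0.41600271 0.31685862]
tray [  9   5  35  41 741] [0.47510184 0.29585181 0.00964094] angle handle->tray -21.283321026825238
tray extent from handle mid 0.04668421911013452 0.17056387103033616
side [  5   7  32  12 202] line [ 0.919236   -0.39370698  0.37615922  0.33182937] deg -23.185354 ends [0.32979201 0.35168835] [0.41468474 0.31532896]
tray [ 35   7  33  31 635] [0.45667796 0.30247178 0.01960216] angle handle->tray -20.59716612612831
tray extent from handle mid 0.046266204190317184 0.14689526243277026
t 0.1 tcp [0.1435 0.608  0.2478] F [ 0.6  0.1 -0. ] w 0.0854 grip 0 q [ 1.24  0.49  1.35  0.    1.3  -0.1 ]
 travel [-305.9 -218.4  128. ] rot [-0.001  0.     0.222]
```

```bash
python3 -m jog '{"travel":[[-40,-28,10],[-80,-57,20],[-120,-85,30],[-155,-110,40],[-190,-135,50]],"rot":[[0,0,0.05],[0,0,0.1],[0,0,0.15],[0,0,0.2],[0,0,0.25]]}' 0 40 | tail -1
python3 - <<'E'
from h import *
go((.3915,.3265,.12),-23.2)
E
```

```text
grasp_force: 0.0
t 0.5 tcp [0.2788 0.4537 0.2045] F [1.7 0.4 0.2] w 0.0423 grip 0 q [ 0.91  0.41  1.63 -0.    1.1  -0.18]
 travel [-158.9  -60.2   84.5] rot [-0.    -0.    -0.079]
```

```bash
python3 -m jog '{"travel":[[-38,-14,20],[-76,-28,40],[-114,-42,60],[-145,-55,78],[-159,-60,84]],"rot":[[0,0,-0.03],[0,0,-0.06],[0,0,-0.079],[0,0,-0.079],[0,0,-0.079]]}' | tail -1
python3 -m jog '{"travel":[[0,0,0],[0,0,0],[0,0,0],[0,0,0],[0,0,0]],"rot":[[0,0,0],[0,0,0],[0,0,0],[0,0,0],[0,0,0]]}' | tail -1
python3 - <<'E'
from h import *
from cell import eyes
go((.3915,.3265,.027),-23.2)
c=eyes.capture("side");cv2.imwrite("pics/s1.png",cv2.resize(c["img"][100:260,180:380,::-1],None,fx=3,fy=3))
E
```

```text
grasp_force: 0.0
grasp_force: 0.0
t 1.4 tcp [0.3908 0.3293 0.1214] F [-1.1 -0.6 -0. ] w 0.0426 grip 0 q [ 0.58  0.51  1.77  0.    0.87 -0.59]
 travel [-1.7 -2.4 94.4] rot [0.001 0.    0.004]
```

View pics/s1.png

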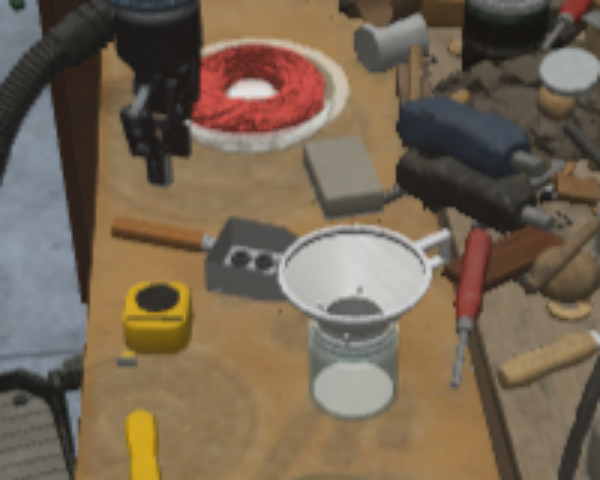

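The side view shows the gripper above the wooden handle (crop ~160,180), aligned with it, and the tape and funnel clear. Descend and grip.

```bash
python3 -m jog '{"travel":[[-1,-2,20],[-2,-2,40],[-2,-2,60],[-2,-2,80],[-2,-2,94]],"rot":[[0,0,0],[0,0,0],[0,0,0],[0,0,0],[0,0,0]]}' | tail -1
python3 -m jog '{"travel":[[0,0,0],[0,0,0],[0,0,0],[0,0,0],[0,0,0]],"rot":[[0,0,0],[0,0,0],[0,0,0],[0,0,0],[0,0,0]]}' 1 100 | tail -1
python3 -m jog '{"travel":[[0,0,0],[0,0,0],[0,0,0],[0,0,0],[0,0,0]],"rot":[[0,0,0],[0,0,0],[0,0,0],[0,0,0],[0,0,0]]}' | tail -1
python3 -c "
from h import *
go((.3915,.3265,.23),-23.2)"
```

```text
grasp_force: 0.0
grasp_force: 97.7
grasp_force: 98.4
t 2.6 tcp [0.3924 0.3259 0.0272] F [-0.6  1.   4.1] w 0.0162 grip 98 q [ 0.58  0.67  1.83  0.    0.64 -0.59]
 travel [ 1.000e+00  2.000e-01 -2.028e+02] rot [0.    0.    0.002]
```

```bash
python3 -m jog '{"travel":[[0,0,-5],[0,0,-12],[0,0,-22],[0,0,-35],[0,0,-50]],"rot":[[0,0,0],[0,0,0],[0,0,0],[0,0,0],[0,0,0]]}' - 120| tail -1
python3 -m jog '{"travel":[[0,0,-20],[0,0,-45],[0,0,-75],[0,0,-100],[0,0,-115]],"rot":[[0,0,0],[0,0,0],[0,0,0],[0,0,0],[0,0,0]]}' | tail -1
python3 -m jog '{"travel":[[0,0,-5],[0,0,-8],[0,0,-8],[0,0,-8],[0,0,-8]],"rot":[[0,0,0],[0,0,0],[0,0,0],[0,0,0],[0,0,0]]}' | tail -1
python3 - <<'E'
from h import *
from cell import eyes
go((.3726,.198,.20),-23.2)
c=eyes.capture("side");cv2.imwrite("pics/s2.png",cv2.resize(c["img"][60:260,180:380,::-1],None,fx=3,fy=3))
E
```

```text
grasp_force: 117.3
grasp_force: 117.4
grasp_force: 117.4
t 3.9 tcp [0.3918 0.3255 0.199 ] F [-0.6  0.4 -2.3] w 0.0159 grip 117 q [ 0.58  0.39  1.69 -0.    1.06 -0.59]
 travel [ -32.3 -124.9   -0.9] rot [-0.002 -0.001  0.002]
```

View pics/s2.png

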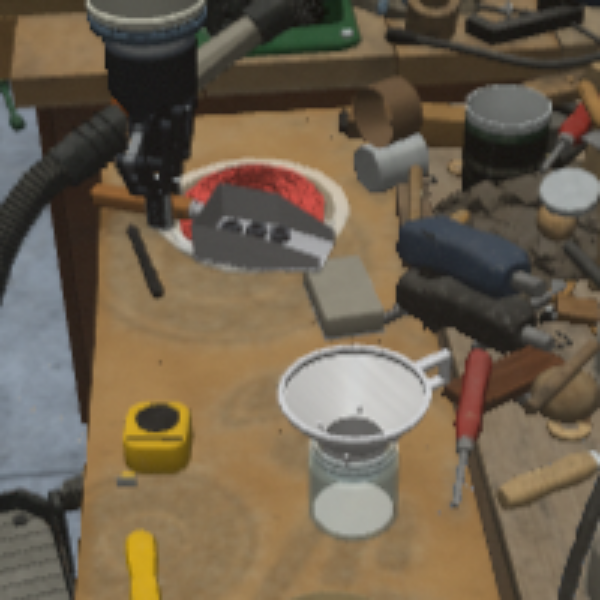

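The scoop is held level (handle at 150,200, nose at 325,255) with the nuts in it. Carrying it over to the funnel.

```bash
python3 -m jog '{"travel":[[-2,-7,0],[-5,-18,0],[-8,-33,0],[-12,-48,0],[-16,-63,0]],"rot":[[0,0,0],[0,0,0],[0,0,0],[0,0,0],[0,0,0]]}' | tail -1
python3 -m jog '{"travel":[[-4,-15,0],[-8,-30,0],[-12,-45,0],[-15,-55,0],[-16,-62,0]],"rot":[[0,0,0],[0,0,0],[0,0,0],[0,0,0],[0,0,0]]}' | tail -1
python3 -m jog '{"travel":[[0,0,0],[0,0,0],[0,0,0],[0,0,0],[0,0,0]],"rot":[[0,0,0],[0,0,0],[0,0,0],[0,0,0],[0,0,0]]}' | tail -1
python3 - <<'E'
from h import *
from cell import eyes
go((.3726,.198,.20),-23.2)
h=np.array([np.cos(np.radians(-23.2)),np.sin(np.radians(-23.2))])
for n in("top","side"):
    c=eyes.capture(n);w=cloud(c);rel=w[...,:2]-np.array([.538,.127]);a=rel@h;b=rel@np.array([-h[1],h[0]])
    f=(w[...,2]>.145)&(w[...,2]<.30)&(abs(b)<.05)&(a>-.15)&(a<.06)
    print(n,"front edge a",np.nanpercentile(a[f],[1,99,100]))
    for lo in np.arange(-.11,.01,.02):
        m=f&(a>lo)&(a<lo+.02)
        if m.sum():print(round(lo,2),m.sum(),np.percentile(w[m][:,2],[5,30,50,95]).round(3),b[m].min().round(3),b[m].max().round(3))
for th in(12,20,28,36,44,50):
    t=np.radians(th);d=-.03-.150*np.cos(t)+.0245*np.sin(t);z=.157+.150*np.sin(t)+.0245*np.cos(t)
    print(th,end=" ");go((.538+d*h[0],.127+d*h[1],z),-23.2,th)
E
```

```text
grasp_force: 117.4
grasp_force: 117.4
grasp_force: 117.5
t 5.2 tcp [0.3728 0.1987 0.1999] F [ 0.5 -0.  -2.7] w 0.0160 grip 117 q [ 0.35  0.28  1.88  0.    0.98 -0.82]
 travel [-0.1 -0.8 -0.1] rot [0.    0.    0.003]
top front edge a [-0.08587104 -0.02896384 -0.02848414]
-0.09 44 [0.172 0.175 0.183 0.206] -0.034 0.037
-0.07 162 [0.171 0.173 0.174 0.196] -0.03 0.033
-0.05 160 [0.171 0.173 0.174 0.189] -0.026 0.029
-0.03 9 [0.172 0.173 0.174 0.175] -0.014 0.019
side front edge a [-0.14631205 -0.03149577 -0.02949858]
-0.11 236 [0.177 0.183 0.189 0.209] -0.037 0.042
-0.09 233 [0.178 0.183 0.187 0.206] -0.036 0.042
-0.07 193 [0.176 0.178 0.184 0.2  ] -0.033 0.037
-0.05 165 [0.175 0.178 0.18  0.193] -0.027 0.032
-0.03 2 [0.178 0.178 0.178 0.179] -0.018 0.005
12 t 5.3 tcp [0.3728 0.1986 0.1999] F [-0.1  0.1 -1.3] w 0.0158 grip 117 q [ 0.35  0.28  1.88 -0.    0.98 -0.82]
 travel [ -8.4  -0.7 -12.2] rot [-0.     0.209  0.003]
20 t 5.3 tcp [0.3728 0.1986 0.1999] F [-0.1  0.1 -1.3] w 0.0158 grip 117 q [ 0.35  0.28  1.88 -0.    0.98 -0.82]
 travel [-17.5  -0.8 -31.4] rot [-0.     0.349  0.003]
28 t 5.3 tcp [0.3728 0.1986 0.1999] F [-0.1  0.1 -1.3] w 0.0158 grip 117 q [ 0.35  0.28  1.88 -0.    0.98 -0.82]
 travel [-29.1  -0.8 -49.1] rot [-0.001  0.489  0.003]
36 t 5.3 tcp [0.3728 0.1986 0.1999] F [-0.1  0.1 -1.3] w 0.0158 grip 117 q [ 0.35  0.28  1.88 -0.    0.98 -0.82]
 travel [-43.1  -0.8 -65.1] rot [-0.001  0.628  0.003]
44 t 5.3 tcp [0.3728 0.1986 0.1999] F [-0.1  0.1 -1.3] w 0.0158 grip 117 q [ 0.35  0.28  1.88 -0.    0.98 -0.82]
 travel [-59.2  -0.9 -78.9] rot [-0.001  0.768  0.003]
50 t 5.3 tcp [0.3728 0.1986 0.1999] F [-0.1  0.1 -1.3] w 0.0158 grip 117 q [ 0.35  0.28  1.88 -0.    0.98 -0.82]
 travel [-72.4  -0.9 -87.7] rot [-0.001  0.873  0.003]
```

```bash
python3 -m jog '{"travel":[[-1,0,-2],[-2.5,0,-4.5],[-4.5,0,-6.5],[-6,0,-9.5],[-8.5,0,-12.5]],"rot":[[0,0.042,0],[0,0.084,0],[0,0.126,0],[0,0.168,0],[0,0.21,0]]}' | tail -1
python3 -m jog '{"travel":[[-1,0,-5],[-2,0,-10.5],[-3.5,0,-15.5],[-5,0,-20.5],[-6.5,0,-25.5]],"rot":[[0,0.035,0],[0,0.07,0],[0,0.105,0],[0,0.14,0],[0,0.175,0]]}' | tail -1
python3 -m jog '{"travel":[[0,0,0],[0,0,0],[0,0,0],[0,0,0],[0,0,0]],"rot":[[0,0,0],[0,0,0],[0,0,0],[0,0,0],[0,0,0]]}' | tail -1
python3 - <<'E'
from h import *
from cell import eyes
go((.538,.127,.20),-23.2,22)
c=eyes.capture("side");d=eyes.capture("top")
cv2.imwrite("pics/s3.png",np.hstack([cv2.resize(x["img"][a:a+130,b:b+130,::-1],(390,390)) for x,a,b in((c,130,215),(d,130,190))]))
E
```

```text
grasp_force: 117.5
grasp_force: 117.5
grasp_force: 117.6
t 6.5 tcp [0.3909 0.1905 0.236 ] F [-0.1 -0.6 -0.5] w 0.0158 grip 118 q [ 0.17  0.39  1.65  0.2   1.44 -1.06]
 travel [-162.    -0.9  -26.7] rot [-0.001 -0.001  0.002]
```

View pics/s3.png

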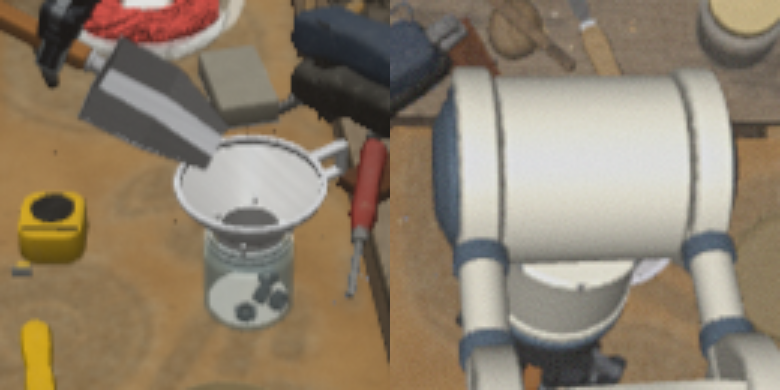

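Nuts are already lying in the jar (crop ~265,290), and the visible part of the scoop floor is empty. I'll tip further to be sure, then count.

```bash
python3 -m jog '{"travel":[[-2,0,-10.5],[-5,0,-20.5],[-8.5,0,-30.5],[-12.5,0,-40.5],[-12.5,0,-40.5]],"rot":[[0,0.07,0],[0,0.14,0],[0,0.21,0],[0,0.28,0],[0,0.28,0]]}' | tail -1
python3 -m jog '{"travel":[[0,0,0],[0,0,0],[0,0,0],[0,0,0],[0,0,0]],"rot":[[0,0,0],[0,0,0],[0,0,0],[0,0,0],[0,0,0]]}' | tail -1
python3 - <<'E'
from h import *
from cell import eyes
go((.538,.127,.20),-23.2,38)
c=eyes.capture("side")
cv2.imwrite("pics/s4.png",np.hstack([cv2.resize(c["img"][a:a+k,b:b+k,::-1],(390,390),interpolation=3) for a,b,k in((110,205,130),(195,270,65))]))
E
```

```text
grasp_force: 117.7
grasp_force: 117.7
t 7.5 tcp [0.4155 0.1801 0.2691] F [ 0.5  0.1 -0.7] w 0.0161 grip 118 q [ 0.07  0.51  1.45  0.29  1.77 -1.13]
 travel [-147.8   -0.9  -27.9] rot [-0.002 -0.001  0.002]
```

View pics/s4.png

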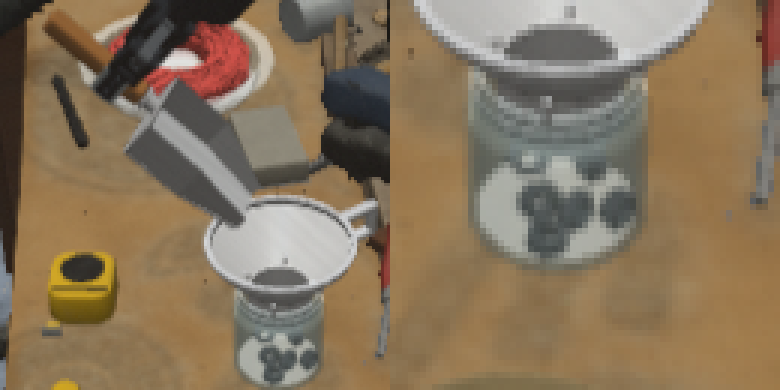

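Six dark nuts are in the jar (zoom: 525-620 × 160-240), and the scoop is empty. Now level out and return the scoop.

```bash
python3 - <<'E'
from h import *
go((.385,.205,.25),-23.2,18)
E
python3 -m jog '{"travel":[[0,0,10],[-1,0,18],[-1,0,26],[-1,0,34],[-1,0,42]],"rot":[[0,-0.07,0],[0,-0.14,0],[0,-0.21,0],[0,-0.28,0],[0,-0.35,0]]}' | tail -1
python3 - <<'E'
from h import *
go((.373,.198,.21),-23.2,0)
E
```

```text
t 7.5 tcp [0.4156 0.1801 0.2691] F [-0.6  0.8 -1. ] w 0.0162 grip 118 q [ 0.07  0.51  1.45  0.29  1.77 -1.13]
 travel [18.1 11.  38.4] rot [-0.001 -0.35   0.002]
grasp_force: 117.6
t 8.0 tcp [0.3927 0.1898 0.2353] F [-0.6  0.4 -1.1] w 0.0161 grip 118 q [ 0.19  0.36  1.67  0.17  1.37 -1.04]
 travel [12.6 -0.2 30.6] rot [ 0.    -0.311  0.002]
```

```bash
python3 -m jog '{"travel":[[3,0,5],[6,0,12],[9,0,19],[12,0,25],[13,0,30]],"rot":[[0,-0.07,0],[0,-0.14,0],[0,-0.21,0],[0,-0.28,0],[0,-0.311,0]]}' | tail -1
python3 - <<'E'
from h import *
go((.392,.326,.20),-23.2,0)
E
```

```text
grasp_force: 117.6
t 8.4 tcp [0.3715 0.1985 0.2109] F [ 1.3 -0.4 -0.8] w 0.0160 grip 118 q [ 0.35  0.26  1.87  0.    1.01 -0.82]
 travel [ 31.  125.4  11. ] rot [ 0.001 -0.     0.003]
```

```bash
python3 -m jog '{"travel":[[5,20,0],[12,50,0],[20,80,5],[28,110,10],[31,125,11]],"rot":[[0,0,0],[0,0,0],[0,0,0],[0,0,0],[0,0,0]]}' | tail -1
python3 -m jog '{"travel":[[0,0,20],[0,0,50],[0,0,85],[0,0,115],[0,0,135]],"rot":[[0,0,0],[0,0,0],[0,0,0],[0,0,0],[0,0,0]]}' | tail -1
python3 -c "
from h import *
go((.392,.326,.028),-23.2,0)"
```

```text
grasp_force: 117.7
grasp_force: 117.7
t 9.2 tcp [0.3918 0.3252 0.0627] F [-0.  -0.8 -0.9] w 0.0157 grip 118 q [ 0.57  0.61  1.81  0.01  0.73 -0.6 ]
 travel [-0.   0.9 34.7] rot [-0.001 -0.005  0.002]
```

```bash
python3 -m jog '{"travel":[[0,0,10],[0,0,20],[0,0,28],[0,0,33],[0,0,37]],"rot":[[0,0,0],[0,0,0],[0,0,0],[0,0,0],[0,0,0]]}' | tail -1
python3 -m jog '{"travel":[[0,0,0],[0,0,0],[0,0,0],[0,0,0],[0,0,0]],"rot":[[0,0,0],[0,0,0],[0,0,0],[0,0,0],[0,0,0]]}' | tail -6
python3 -m jog '{"travel":[[0,0,0],[0,0,0],[0,0,0],[0,0,0],[0,0,0]],"rot":[[0,0,0],[0,0,0],[0,0,0],[0,0,0],[0,0,0]]}' 0 40| tail -2
python3 -m jog '{"travel":[[0,0,-20],[0,0,-60],[0,0,-100],[0,0,-140],[0,0,-172]],"rot":[[0,0,0],[0,0,0],[0,0,0],[0,0,0],[0,0,0]]}' | tail -1
python3 - <<'E'
from h import *
from cell import eyes
go((.6075,.1645,.2),28.3)
E
```

```text
grasp_force: 117.7
t: 10.03
tcp_pos: [0.3929, 0.3257, 0.0282]
ee_rot: [-0.628, -3.075, -0.002]
contact_force: [-0.1, 0.4, -0.9]
gripper_width: 0.0161
grasp_force: 117.7
gripper_width: 0.0425
grasp_force: 0.0
grasp_force: 0.0
t 10.9 tcp [0.3934 0.3254 0.2027] F [1.4 0.8 0.3] w 0.0427 grip 0 q [ 0.57  0.39  1.68  0.    1.07 -0.6 ]
 travel [-260.1  -64.1    1.8] rot [ 0.003 -0.002 -0.897]
```

Run:
```python
from h import *
from cell import eyes
c=eyes.capture("top");d=eyes.capture("side")
cv2.imwrite("pics/s5.png",np.hstack([cv2.resize(x["img"][a:a+k,b:b+k,::-1],(390,390),interpolation=3) for x,a,b,k in((c,165,185,110),(d,150,210,120))]))
for x,(x0,y0,x1,y1) in((c,(235,165,295,230)),(d,(265,170,345,245))):
    w=cloud(x)[y0:y1,x0:x1].reshape(-1,3);p=w[w[:,2]>.125];o=circ(p);m=np.hypot(*(p[:,:2]-o[:2]).T)>.074
    print(o,p[m].mean(0),"az",np.degrees(np.arctan2(*(p[m].mean(0)[:2]-o[:2])[::-1])))
    w=cloud(x);m=(w[...,2]>.02)&(w[...,2]<.05)&(w[...,1]>.27)&(w[...,0]<.52)&(w[...,0]>.32)&(w[...,1]<.37);print("scoop z max",np.percentile(w[m][:,2],99))
```

```text
[0.5391 0.1258 0.0593 0.0014] [0.61394967 0.16659287 0.13219339] az 28.590264669199406
scoop z max 0.038611980956403995
[0.5388 0.1268 0.0588 0.0014] [0.61515501 0.1676027  0.13364611] az 28.119218767523225
scoop z max 0.04192022847017851
```

View pics/s5.png

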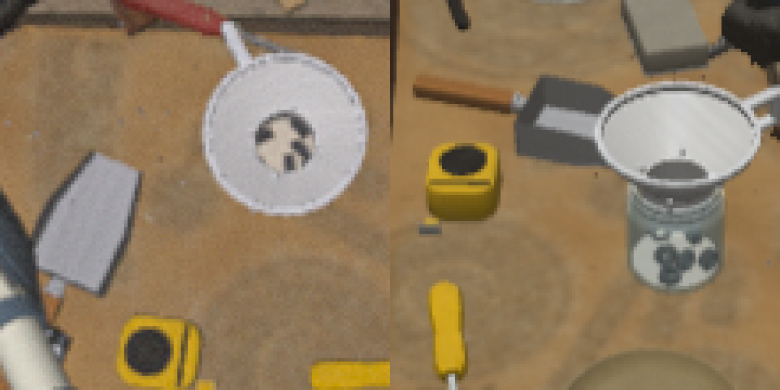

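Scoop lies flat and empty (crop 90,225), and the funnel holds no nuts. On to the funnel handle.

```bash
python3 -m jog '{"travel":[[-40,-10,0],[-80,-20,0],[-120,-30,0],[-160,-39,0],[-200,-49,0]],"rot":[[0,0,-0.12],[0,0,-0.24],[0,0,-0.36],[0,0,-0.48],[0,0,-0.6]]}' | tail -1
python3 -c "
from h import *
go((.6094,.1644,.18),28.3,0)"
```

```text
grasp_force: 0.0
t 11.4 tcp [0.5475 0.2094 0.1986] F [0.9 1.2 0.3] w 0.0427 grip 0 q [ 0.26  0.49  1.5   0.    1.15 -1.48]
 travel [-53.2 -55.   18.3] rot [ 0.003 -0.004 -0.319]
```

```bash
python3 -m jog '{"travel":[[-20,-20,4],[-40,-40,10],[-50,-52,15],[-53,-55,18],[-53,-55,18]],"rot":[[0,0,-0.1],[0,0,-0.2],[0,0,-0.3],[0,0,-0.319],[0,0,-0.319]]}' | tail -1
python3 -m jog '{"travel":[[0,0,0],[0,0,0],[0,0,0],[0,0,0],[0,0,0]],"rot":[[0,0,0],[0,0,0],[0,0,0],[0,0,0],[0,0,0]]}' | tail -1
python3 - <<'E'
from h import *
go((.6094,.1644,.127),28.3)
E
```

```text
grasp_force: 0.0
grasp_force: 0.0
t 12.2 tcp [0.6077 0.1659 0.1812] F [-0.4  0.3 -0. ] w 0.0427 grip 0 q [ 0.17  0.57  1.41  0.    1.17 -1.89]
 travel [-0.9 -2.3 54.2] rot [ 0.003 -0.002 -0.006]
```

```bash
python3 -m jog '{"travel":[[-1,-2,12],[-1,-2,26],[-1,-2,40],[-1,-2,50],[-1,-2,54]],"rot":[[0,0,0],[0,0,0],[0,0,0],[0,0,0],[0,0,0]]}' | tail -1
python3 -m jog '{"travel":[[0,0,0],[0,0,0],[0,0,0],[0,0,0],[0,0,0]],"rot":[[0,0,0],[0,0,0],[0,0,0],[0,0,0],[0,0,0]]}' 1 60 | tail -1
python3 -m jog '{"travel":[[0,0,0],[0,0,0],[0,0,0],[0,0,0],[0,0,0]],"rot":[[0,0,0],[0,0,0],[0,0,0],[0,0,0],[0,0,0]]}' - 100| tail -6
python3 -m jog '{"travel":[[0,0,-3],[0,0,-8],[0,0,-15],[0,0,-24],[0,0,-35]],"rot":[[0,0,0],[0,0,0],[0,0,0],[0,0,0],[0,0,0]]}' | tail -6
python3 -m jog '{"travel":[[0,0,-12],[0,0,-25],[0,0,-37],[0,0,-46],[0,0,-50]],"rot":[[0,0,0],[0,0,0],[0,0,0],[0,0,0],[0,0,0]]}' | tail -6
python3 - <<'E'
from h import *
from cell import eyes
for az in(28.3,60,90): go((.499+.080*np.cos(np.radians(az)),-.0505+.08*np.sin(np.radians(az)),.18),az)
d=eyes.capture("side")
cv2.imwrite("pics/s6.png",cv2.resize(d["img"][100:250,220:400,::-1],None,fx=3.5,fy=3.5))
E
```

```text
grasp_force: 0.0
grasp_force: 59.0
t: 13.47
tcp_pos: [0.61, 0.1642, 0.1271]
ee_rot: [0.758, -3.046, -0.004]
contact_force: [2.4, 0.3, 4.4]
gripper_width: 0.0079
grasp_force: 98.1
t: 13.88
tcp_pos: [0.6095, 0.1641, 0.1625]
ee_rot: [0.757, -3.045, -0.004]
contact_force: [0.1, -0.6, -0.8]
gripper_width: 0.0077
grasp_force: 97.6
t: 14.3
tcp_pos: [0.6105, 0.1642, 0.2139]
ee_rot: [0.758, -3.048, -0.004]
contact_force: [-0.1, -0.8, -0.4]
gripper_width: 0.0078
grasp_force: 97.6
t 14.3 tcp [0.6105 0.1642 0.2139] F [-0.1 -0.8 -0.4] w 0.0078 grip 98 q [ 0.17  0.54  1.37  0.    1.24 -1.89]
 travel [ 119.1 -137.    33.6] rot [ 0.002 -0.    -0.006]
t 14.3 tcp [0.6105 0.1642 0.2139] F [-0.1 -0.8 -0.4] w 0.0078 grip 98 q [ 0.17  0.54  1.37  0.    1.24 -1.89]
 travel [131.3 -95.   33.7] rot [ 0.002  0.    -0.56 ]
t 14.3 tcp [0.6105 0.1642 0.2139] F [-0.1 -0.8 -0.4] w 0.0078 grip 98 q [ 0.17  0.54  1.37  0.    1.24 -1.89]
 travel [161.6 -66.8  33.8] rot [ 2.000e-03  1.000e-03 -1.083e+00]
```

View pics/s6.png

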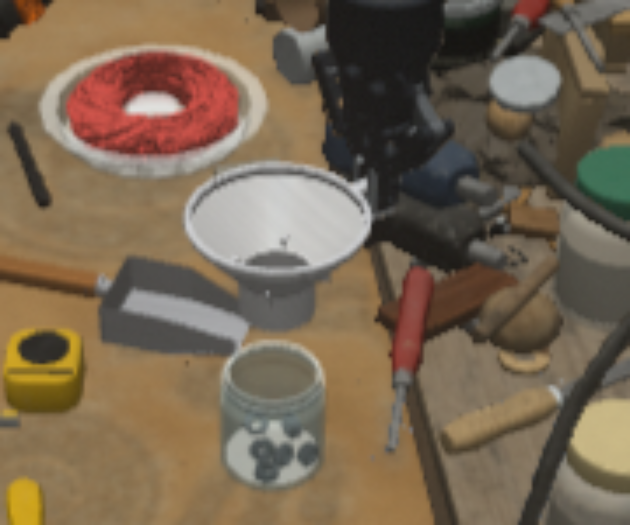

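The funnel is up and clear, level in the gripper (spout at 275,310), and the jar is undisturbed. Moving it to the saucer.

```bash
python3 -m jog '{"travel":[[6,-7,0],[18,-21,0],[36,-41,0],[54,-62,0],[72,-83,0]],"rot":[[0,0,0],[0,0,0],[0,0,0],[0,0,0],[0,0,0]]}' | tail -1
python3 -m jog '{"travel":[[18,-20,5],[32,-37,15],[42,-48,30],[47,-54,50],[47,-54,75]],"rot":[[0,0,0],[0,0,0],[0,0,0],[0,0,0],[0,0,0]]}' | tail -1
python3 -m jog '{"travel":[[0,0,12],[0,0,20],[0,0,25],[0,0,28],[0,0,28]],"rot":[[0,0,0],[0,0,0],[0,0,0],[0,0,0],[0,0,0]]}' | tail -1
python3 - <<'E'
from h import *
from cell import eyes
go((.5694,-.0127,.075),28.3)
for n in("top","side"):
    w=cloud(eyes.capture(n)).reshape(-1,3);w=w[np.isfinite(w[:,2])]
    m=(np.hypot(w[:,0]-.499,w[:,1]+.05)<.067)&(w[:,2]>.10)&(w[:,2]<.125);p=w[m]
    print(n,len(p),circ(p),"plane",np.linalg.lstsq(np.c_[p[:,:2]-[.499,-.05],np.ones(len(p))],p[:,2],rcond=None)[0])
E
```

```text
grasp_force: 97.7
grasp_force: 97.7
grasp_force: 97.6
t 15.6 tcp [ 0.5686 -0.0126  0.1086] F [-0.2  0.1 -0.3] w 0.0078 grip 98 q [-0.13  0.59  1.63  0.    0.93 -2.19]
 travel [-0.8 -0.6 33.6] rot [ 0.003 -0.003 -0.006]
top 18 [ 0.5452 -0.0692  0.0115  0.0009] plane [ 0.69068688 -0.4528447   0.06563695]
side 917 [ 0.497  -0.0519  0.058   0.0018] plane [-0.00658242 -0.0509872   0.11263736]
```

```bash
python3 -m jog '{"travel":[[0,0,10],[0,0,20],[0,0,28],[0,0,32],[0,0,34]],"rot":[[0,0,0],[0,0,0],[0,0,0],[0,0,0],[0,0,0]]}' | tail -1
python3 -m jog '{"travel":[[0,0,0],[0,0,0],[0,0,0],[0,0,0],[0,0,0]],"rot":[[0,0,0],[0,0,0],[0,0,0],[0,0,0],[0,0,0]]}' | tail -6
python3 -m jog '{"travel":[[0,0,0],[0,0,0],[0,0,0],[0,0,0],[0,0,0]],"rot":[[0,0,0],[0,0,0],[0,0,0],[0,0,0],[0,0,0]]}' 0 40 | tail -2
python3 -m jog '{"travel":[[0,0,-15],[0,0,-45],[0,0,-80],[0,0,-120],[0,0,-150]],"rot":[[0,0,0],[0,0,0],[0,0,0],[0,0,0],[0,0,0]]}' | tail -1
python3 - <<'E'
from h import *
from cell import eyes
go((.4865,-.219,.12),0);go((.4865,-.219,.12),-26)
for n in("top","side"):
    c=eyes.capture(n);W=cloud(c).reshape(-1,3);W=W[np.isfinite(W[:,2])]
    def near(x,y,r,a,b): return W[(np.hypot(W[:,0]-x,W[:,1]-y)<r)&(W[:,2]>a)&(W[:,2]<b)]
    p=near(.499,-.05,.07,.065,.1);print(n,len(p),"funnel",circ(p) if len(p)>50 else "","plane",np.linalg.lstsq(np.c_[p[:,:2]-[.499,-.05],np.ones(len(p))],p[:,2],rcond=None)[0] if len(p)>50 else "")
    p=near(.499,-.05,.08,.012,.025);print(" saucer",len(p),circ(p) if len(p)>20 else "")
    p=near(.4865,-.219,.03,.03,.05);print(" lid knob",len(p),circ(p) if len(p)>20 else "",p.mean(0))
    p=near(.4865,-.219,.05,.007,.018);print(" lid disc",circ(p))
    p=near(.539,.1265,.05,.079,.095);print(" jar rim",len(p),circ(p) if len(p)>20 else "")
    if n=="side":cv2.imwrite("pics/s7.png",cv2.resize(c["img"][160:370,200:360,::-1],None,fx=2.8,fy=2.8))
E
```

```text
grasp_force: 98.7
t: 16.53
tcp_pos: [0.5686, -0.0126, 0.0749]
ee_rot: [0.757, -3.046, -0.003]
contact_force: [0.1, -0.2, -0.6]
gripper_width: 0.008
grasp_force: 97.9
gripper_width: 0.0427
grasp_force: 0.0
grasp_force: 0.0
t 17.4 tcp [ 0.5693 -0.0128  0.2276] F [ 1.2 -0.2  0.3] w 0.0429 grip 0 q [-0.13  0.44  1.51  0.    1.2  -2.19]
 travel [ 169.6 -143.7  107.5] rot [ 0.002 -0.002  0.487]
t 17.4 tcp [ 0.5693 -0.0128  0.2276] F [ 1.2 -0.2  0.3] w 0.0429 grip 0 q [-0.13  0.44  1.51  0.    1.2  -2.19]
 travel [ 169.6 -143.7  107.5] rot [ 0.001 -0.002  0.941]
top 175 funnel [ 0.5128 -0.0574  0.0436  0.0021] plane [ 0.30118419 -0.12866725  0.05762777]
 saucer 0 
 lid knob 0  [nan nan nan]
 lid disc [ 0.5175 -0.2068  0.0068  0.001 ]
 jar rim 130 [0.5377 0.1258 0.0329 0.001 ]
side 897 funnel [ 0.4972 -0.0518  0.0581  0.0019] plane [-0.00276994 -0.05631435  0.07795   ]
 saucer 393 [ 0.4978 -0.0622  0.0582  0.0086]
 lid knob 132 [ 0.4862 -0.2187  0.0108  0.0014] [ 0.48589411 -0.21995759  0.03946251]
 lid disc [ 0.4862 -0.2181  0.0324  0.0036]
 jar rim 233 [0.5368 0.1267 0.0332 0.001 ]<stdin>:9: RuntimeWarning: Mean of empty slice.
  ret = um.true_divide(
```

View pics/s7.png

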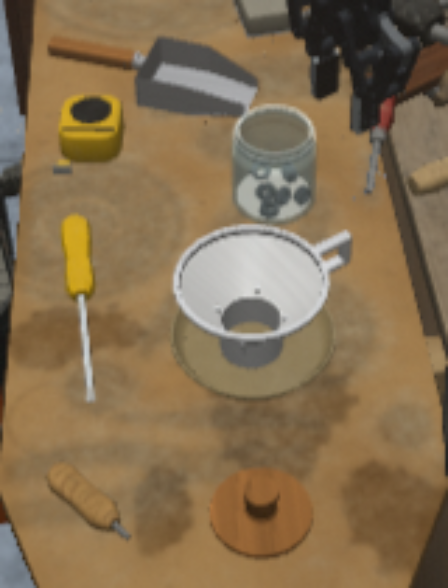

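The funnel stands upright in the saucer (mouth at 250,280), the jar holds the nuts, and the lid is at (260,510). Next the lid.

```bash
python3 -m jog '{"travel":[[30,-25,0],[60,-51,0],[90,-76,10],[120,-102,25],[150,-127,40]],"rot":[[0,0,0.1],[0,0,0.2],[0,0,0.3],[0,0,0.4],[0,0,0.487]]}' | tail -1
python3 -c "
from h import *
go((.4865,-.219,.09),0,0)"
```

```text
grasp_force: 0.0
t 17.9 tcp [ 0.4953 -0.1958  0.1846] F [ 1.1 -0.2 -0.6] w 0.0425 grip 0 q [-0.49  0.44  1.65 -0.    1.05 -2.05]
 travel [  8.5 -23.3  94.6] rot [ 0.001 -0.003 -0.004]
```

```bash
python3 -m jog '{"travel":[[5,-12,25],[9,-23,55],[9,-23,80],[9,-23,95],[9,-23,95]],"rot":[[0,0,0],[0,0,0],[0,0,0],[0,0,0],[0,0,0]]}' | tail -1
python3 -m jog '{"travel":[[0,0,0],[0,0,0],[0,0,0],[0,0,0],[0,0,0]],"rot":[[0,0,0],[0,0,0],[0,0,0],[0,0,0],[0,0,0]]}' | tail -1
python3 -c "
from h import *
go((.4865,-.219,.033),0,0)"
```

```text
grasp_force: 0.0
grasp_force: 0.0
t 18.7 tcp [ 0.4873 -0.2173  0.0908] F [ 0.4 -0.4 -0.6] w 0.0426 grip 0 q [-0.53  0.58  1.73 -0.    0.83 -2.1 ]
 travel [ 0.6 -1.7 57.8] rot [ 0.001 -0.002  0.001]
```

```bash
python3 -m jog '{"travel":[[0.5,-1.5,15],[0.5,-1.5,30],[0.5,-1.5,44],[0.5,-1.5,54],[0.5,-1.5,58]],"rot":[[0.001,-0.002,0],[0.001,-0.002,0],[0.001,-0.002,0],[0.001,-0.002,0],[0.001,-0.002,0]]}' | tail -1
python3 -m jog '{"travel":[[0,0,0],[0,0,0],[0,0,0],[0,0,0],[0,0,0]],"rot":[[0,0,0],[0,0,0],[0,0,0],[0,0,0],[0,0,0]]}' 1 60 | tail -1
python3 -m jog '{"travel":[[0,0,0],[0,0,0],[0,0,0],[0,0,0],[0,0,0]],"rot":[[0,0,0],[0,0,0],[0,0,0],[0,0,0],[0,0,0]]}' | tail -6
python3 -m jog '{"travel":[[0,0,-10],[0,0,-30],[0,0,-60],[0,0,-95],[0,0,-130]],"rot":[[0,0,0],[0,0,0],[0,0,0],[0,0,0],[0,0,0]]}' | tail -1
python3 -c "
from h import *
go((.537,.126,.16),0,0)"
```

```text
grasp_force: 0.0
grasp_force: 58.8
t: 19.97
tcp_pos: [0.4863, -0.2187, 0.0323]
ee_rot: [0.001, -3.14, -0.0]
contact_force: [-0.0, 0.6, 5.9]
gripper_width: 0.0236
grasp_force: 58.9
grasp_force: 58.9
t 20.4 tcp [ 0.4858 -0.2184  0.1638] F [ 0.7  0.6 -2.1] w 0.0236 grip 59 q [-0.53  0.47  1.67 -0.    1.   -2.11]
 travel [-51.4 344.3   4. ] rot [ 0.001 -0.003  0.   ]
```

```bash
python3 -m jog '{"travel":[[-2,12,0],[-6,40,0],[-11,75,0],[-17,112,0],[-22,148,0]],"rot":[[0,0,0],[0,0,0],[0,0,0],[0,0,0],[0,0,0]]}' | tail -1
python3 -m jog '{"travel":[[-6,38,0],[-11,76,0],[-17,112,0],[-22,145,0],[-26,172,0]],"rot":[[0,0,0],[0,0,0],[0,0,0],[0,0,0],[0,0,0]]}' | tail -1
python3 -m jog '{"travel":[[-2,14,0],[-3,22,0],[-3,24,0],[-3,24,0],[-3,24,0]],"rot":[[0,0,0],[0,0,0],[0,0,0],[0,0,0],[0,0,0]]}' | tail -1
python3 - <<'E'
from h import *
from cell import eyes
go((.5368,.1263,.113),0)
c=eyes.capture("side");W=cloud(c).reshape(-1,3);W=W[np.isfinite(W[:,2])]
def near(x,y,r,a,b): return W[(np.hypot(W[:,0]-x,W[:,1]-y)<r)&(W[:,2]>a)&(W[:,2]<b)]
p=near(.537,.126,.045,.138,.149);print(" lid disc",len(p),circ(p),p.min(0),p.max(0),np.linalg.lstsq(np.c_[p[:,:2]-[.537,.126],np.ones(len(p))],p[:,2],rcond=None)[0])
p=near(.537,.1265,.05,.079,.095);print(" jar rim",len(p),circ(p) if len(p)>20 else "")
E
```

```text
grasp_force: 58.9
grasp_force: 58.9
grasp_force: 58.9
t 21.6 tcp [0.537  0.1244 0.1622] F [-0.5 -0.4 -0.6] w 0.0234 grip 59 q [ 0.12  0.49  1.63  0.    1.02 -1.45]
 travel [ 0.1  1.9 49.2] rot [ 0.    -0.002 -0.   ]
 lid disc 395 [0.5365 0.122  0.0316 0.0035] [0.499162   0.08527771 0.13818265] [0.57486459 0.1604801  0.14882828] [0.00552309 0.01194014 0.14517652]
 jar rim 201 [0.537  0.1266 0.0328 0.0009]
```

```bash
python3 -m jog '{"travel":[[0,2,8],[0,2,20],[0,2,30],[0,2,36],[0,2,39]],"rot":[[0,0,0],[0,0,0],[0,0,0],[0,0,0],[0,0,0]]}' | tail -5
python3 -m jog '{"travel":[[0,0,2],[0,0,4],[0,0,6],[0,0,7.5],[0,0,9]],"rot":[[0,0,0],[0,0,0],[0,0,0],[0,0,0],[0,0,0]]}' | tail -5
python3 -m jog '{"travel":[[0,0,1],[0,0,2],[0,0,3],[0,0,3],[0,0,3]],"rot":[[0,0,0],[0,0,0],[0,0,0],[0,0,0],[0,0,0]]}' | tail -5
```

```text
tcp_pos: [0.5365, 0.127, 0.1218]
ee_rot: [0.0, -3.138, -0.001]
contact_force: [-0.9, -0.1, -0.5]
gripper_width: 0.0238
grasp_force: 59.0
tcp_pos: [0.5372, 0.1274, 0.1142]
ee_rot: [0.001, -3.14, -0.001]
contact_force: [-0.1, 0.1, -0.5]
gripper_width: 0.0238
grasp_force: 58.9
tcp_pos: [0.5371, 0.1273, 0.1111]
ee_rot: [0.001, -3.14, -0.001]
contact_force: [0.2, 0.2, -1.0]
gripper_width: 0.0237
grasp_force: 59.0
```

```bash
python3 -m jog '{"travel":[[0,-0.8,0],[0,-0.8,0.5],[0,-0.8,0.8],[0,-0.8,0.8],[0,-0.8,0.8]],"rot":[[0,0,0],[0,0,0],[0,0,0],[0,0,0],[0,0,0]]}' | tail -5
python3 -m jog '{"travel":[[0,0,0],[0,0,0],[0,0,0],[0,0,0],[0,0,0]],"rot":[[0,0,0],[0,0,0],[0,0,0],[0,0,0],[0,0,0]]}' 0 | tail -2
python3 -m jog '{"travel":[[0,0,-10],[0,0,-30],[0,0,-70],[0,0,-110],[0,0,-145]],"rot":[[0,0,0],[0,0,0],[0,0,0],[0,0,0],[0,0,0]]}' | tail -1
python3 -m jog '{"travel":[[10,10,-10],[30,30,-10],[60,60,-10],[85,85,-10],[100,100,-10]],"rot":[[0,0,0],[0,0,0],[0,0,0],[0,0,0],[0,0,0]]}' | tail -1
python3 -m jog '{"travel":[[0,0,0],[0,0,0],[0,0,0],[0,0,0],[0,0,0]],"rot":[[0,0,0],[0,0,0],[0,0,0],[0,0,0],[0,0,0]]}' | tail -6
python3 - <<'E'
from h import *
from cell import eyes
for n in("side","top"):
    c=eyes.capture(n);W=cloud(c).reshape(-1,3);W=W[np.isfinite(W[:,2])]
    def near(x,y,r,a,b): return W[(np.hypot(W[:,0]-x,W[:,1]-y)<r)&(W[:,2]>a)&(W[:,2]<b)]
    p=near(.537,.126,.05,.086,.098)
    if len(p)>50:print(n,"disc",len(p),(p.min(0)+p.max(0))/2,p[:,2].mean(),np.linalg.lstsq(np.c_[p[:,:2]-[.537,.126],np.ones(len(p))],p[:,2],rcond=None)[0])
    p=near(.537,.126,.05,.112,.124)
    if len(p)>20:print("knob",len(p),p.mean(0),circ(p))
    if n=="side":cv2.imwrite("pics/s8.png",cv2.resize(c["img"][130:370,200:360,::-1],None,fx=2.5,fy=2.5))
E
```

```text
tcp_pos: [0.5371, 0.1266, 0.1103]
ee_rot: [0.001, -3.14, -0.001]
contact_force: [-0.5, 0.4, -0.6]
gripper_width: 0.024
grasp_force: 59.0
gripper_width: 0.0424
grasp_force: 0.0
grasp_force: 0.0
grasp_force: 0.0
t: 25.02
tcp_pos: [0.4379, 0.2258, 0.2656]
ee_rot: [-0.001, -3.14, -0.001]
contact_force: [0.5, 0.1, 0.1]
gripper_width: 0.0428
grasp_force: 0.0
side disc 415 [0.53703478 0.12627387 0.09192858] 0.09329952905269208 [0.00186454 0.02006623 0.09342918]
knob 74 [0.53653257 0.12444017 0.11791185] [0.5373 0.1258 0.0107 0.0015]
top disc 482 [0.53723022 0.12556826 0.09159525] 0.09012327815877083 [-0.0011416   0.00338189  0.09012598]
knob 67 [0.53845151 0.12545961 0.11538373] [0.5384 0.1254 0.0103 0.0015]
```

View pics/s8.png

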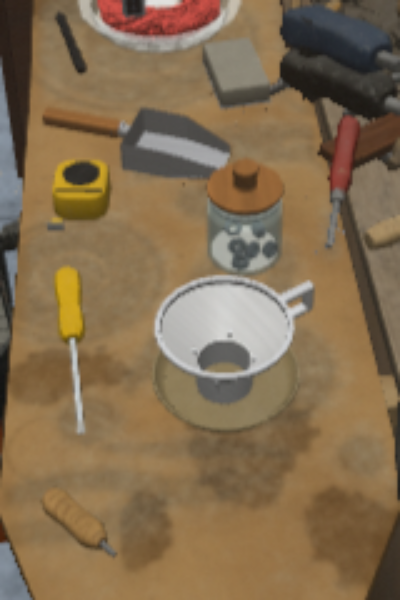

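The lid sits level on the jar (knob at 245,172; disc top at about 0.091 m), the funnel stands in the saucer, the scoop is flat, and the tape and block have not moved. Handing in.

```bash
python3 -c "
from cell import workorder
print(workorder.hand_in())"
```

```text
the job is handed in; nothing more can be done
None
```

I handed in the job at about 25 s. The last pictures show the nuts in the jar with the lid level on it, the funnel upright in the saucer and the scoop flat on the bench; hand-in gave no verdict.

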